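# Tip the standing filter case flat and flip the flap shut

### The arm

A 6-joint arm with a two-finger parallel gripper is mounted at the origin on the work surface. World frame = base frame: x ahead of the robot, y to its left, z up, the work surface at z = 0. Lengths are in mm, angles in rad, forces in N, time in s.
With the tool pointing down it reaches from about 275 to 750 mm from the base axis. Payload 10.2 kg.
Tool frame: the origin (TCP) lies midway between the tips of the shut fingers; the grasp point (between the pads) lies 19 mm behind it; z points along the fingers, y is the direction in which the jaws open and shut (so a half turn about z gives the same grasp; the last joint's range is limited). The gripper opens to 85 mm and grips with 20 to 120 N. Pads are 22 mm wide; open, the fingers measure 114 mm over their backs; the gripper's body (76 mm by 85 mm) begins 54 mm behind the grasp point. The pads swing forward as they close: fully open they stand 13 mm farther back than shut.
Start: joints at [0.987, 0.313, 1.498, -0, 1.331, -0.223], TCP at [185.35, 491.199, 231.294] pointing down, gripper open.
Joint ranges: [-2.94, 2.94], [-0.97, 2.17], [0.19, 2.56], [-1.23, 4.37], [0.02, 3.11], [-2.88, 2.88]. Speed limits (rad/s): [2.39, 2.39, 3.01, 3.14, 3.14, 3.14].

### API

Orientations are given as a unit quaternion [w, x, y, z].
In Python, from rig import sense, capture, finish_job, search_frame, trace gives the robot as it stands.
- The arm moves only by the tool arm_command, never from a script. Its argument "steps" is one flat list of numbers, 5 for each row, row after row: the shift along the world's x, y, z in units of 50 mm (1.0 is 50 mm), then the turn about the world's z in units of 5 degrees (1.0 is 5 degrees), then the opening in per cent of the stroke, from 0 (shut) to 100 (fully open). In form: [dx, dy, dz, twist, fingers, dx, dy, dz, twist, fingers, ...]. A call has 1 to 5 rows; each row shifts and turns the commanded pose from where the row before left it; what a row does not reach is not made up. A row lasts 1/8 s, in which the tool goes at most 62.5 mm and 10.7 degrees, less where a joint would pass 70% of its speed; a pose out of reach is approached as far as the arm can. A call is refused whole if a number of a shift passes 1 or a number of a turn 1, either way. A call with a gripper value outside its range is refused whole. The fingers move at their own pace and stop on an object; "grip_force" is the grip in N (left out, the last holds). Time passes only in rows, so rows that do not move let the fingers close. It gives the time, the measured TCP pose, the force and the opening at its end, in the units of the state.
- sense(): the state, without advancing time (a new reading comes with each control period).
- capture(name): name is "scene" or "top" or "wrist"; returns a dict with "frame" (420x560x3 uint8, blue, green, red), "fov_y" (degrees; the focal length in pixels is half the picture's height over the tangent of half this angle, whatever the lens; pixels are square), "cx", "cy" (the principal point, pixels), "extrinsics" (4x4, takes a point from world to camera coordinates). Camera axes: x right, y down, z forward; pixel columns grow to the right and rows downward; lengths in mm; the calibration is good to about 2 mm. A picture is of the moment at which its call begins. There is no depth.
- finish_job(): hands the job in, once; it reports no verdict.
Trained networks look in a picture, given as the dict that the camera call returned (one of the last four; its "shot" number tells which), for a name from the list of things; names that differ only in an ending like _2 or _b are one class to them, and where a whole thing is asked for, a point or a joint stands for the part that bears it (a point fixed in the world has none). Each returns a list of dicts, best first, with "score" (0 to 1); they miss things now and then, are a little off and sometimes report something else, mostly with a low value. They report only what shows in the picture. A call takes as long as a camera call. They do not tell look-alikes from the thing itself.
- search_frame(picture, target): "point" ([x, y, z] in mm, in world coordinates, good to about 4 mm: the middle of the surface that is visible of it).
- trace(picture, target): "mask" (420x560 bool, what is visible of it).
The state is a dict: "time_s": time; "joints": joint angles; "dq": joint speeds; "tau": joint torques, N m; "eef_pos": TCP position; "ee_rot": TCP orientation; "force": force on the tool from outside, world axes, zero at the start; "wrist_torque": the same for the moment, N m; "grip_width": opening from 0.0 (shut) to 1.0 (fully open).
Only numpy, scipy, OpenCV 4.12 (cv2) and the standard library are available. Lean on these libraries where they do the work, as an engineer would, in place of code of your own. Each camera call takes 0.05 s, during which the arm holds its last target. There are 200 camera calls.

### The job

In the open drawer, one filter case stands on its edge in the compartment that has the clear hinged flap. Push it over with the fingertips towards the hinge so that it lies flat in that compartment, lid face up, then push the flap over and all the way down so that it is fully shut over the case. Only push: do not pick up or lift the case, leave the other things in the tray where they are, and finish clear of everything.

Things in the scene. Friction and masses are not known exactly. Their poses are not given: they have to be found in the camera images.
- cabinet: low wooden cabinet, fixed, its top drawer pulled out to the robot with a grey tray in it. Origin on the table under the drawer's middle; x from drawer front into cabinet, y left, z up. Tray floor at z 85 mm, tray rims 115; tray x -129..129, y -169..179. Drawer sides at y +-180..192, top 119; front board x -147, top 123. Cabinet proper from x 145 on, 152 tall, 420 wide
- bay (a point): centre of the floor of the flap's compartment (axes as the cabinet's). Inside it is 78 mm in x by 100 mm in y, with 4 mm walls, 30 mm deep
- flap_hinge (a point): middle of the flap's hinge line, on the rim of the compartment's +y wall (54 mm in +y from bay's centre, 30 mm above the tray floor); the hinge line runs along the cabinet's x
- flap_edge (a point): middle of the flap's free edge, on its outer face. The flap is a clear acrylic plate with white edges, 84 mm wide, 108 mm long from the hinge, 4 mm thick, 50 g. Its outer face is the one that faces up when shut, and faces away from the compartment (+y) when the flap stands up
- flap (a joint): flap angle in rad: 0 shut, lying on the rims; 1.57 upright; starts open, leaning back past upright towards +y, at 1.65 to 1.95; stop at 2.1. Stiff friction hinge: it stays where it is left (about 0.04 N m, so under 1 N near the free edge moves it)
- filter_case: square snap case, clear lid, grey base, round filter inside, 58x58x13 mm, about 50 g, standing on edge in the flap's compartment, its middle 15-20 mm from the wall opposite the hinge; it has room to lie flat only if it falls towards the hinge. Origin mid of the edge it stands on; z up as it stands, y = normal of its lid face, which looks away from the hinge (cabinet -y) and must end facing up
- case_center (a point): middle of that case, 29 mm from its origin along its z
- flat_case: a like snap case with grey base and clear lid, 58 x 58 x 13 mm, lying flat in another bay, to be left alone; origin at the centre of its underside
- step_ring: black step-up ring, 58 mm across, 8 mm high, lying flat, to be left alone; origin at the centre of its underside
- lens_cap: matte black lens cap, 58 mm across, 10 mm high, lying flat, to be left alone; origin at the centre of its underside
- blower: dark silicone blower bulb with nozzle up, 54 mm across, 78 mm tall, standing, to be left alone; origin at the centre of its underside
There are look-alikes about, which are no part of the job. What is shaped like the filter_case but orange is not meant.

How it is judged (in metres and radians):
On the way, in this order (a step that is already met when the one before it is completed fails the run):
1. the case lies flat in the flap's compartment, lid face up, while the flap is still open (angle between filter_case's own y axis and vertical below 0.12 rad and x of case_center in the frame of bay between -0.02 and 0.02 m and y of case_center in the frame of bay between -0.035 and 0.035 m and value of joint flap above 1 rad), for 0.2 s.
2. the flap is shut (value of joint flap below 0.06 rad), for 0.2 s.
At the end, for the whole second after the job is handed in: The case lies at rest flat in the flap's compartment, lid face up (within 0.12 rad of level), the flap is shut (joint below 0.06 rad, about 6 mm at the free edge), and the four other things are within 20 mm of where they began (angle between filter_case's own y axis and vertical below 0.12 rad and x of case_center in the frame of bay between -0.02 and 0.02 m and y of case_center in the frame of bay between -0.035 and 0.035 m and value of joint flap below 0.06 rad and linear speed of filter_case below 0.02 m/s and distance of each of flat_case, step_ring, lens_cap, blower from where it was at the start of the episode below 0.02 m); the robot touches nothing.
It fails at once if the case is lifted (its middle rises over 16 mm above its height when standing) (height (world z) of case_center above 0.13 m).
It fails at once if another thing in the tray is moved by more than 20 mm (distance of any of flat_case, step_ring, lens_cap, blower from where it was at the start of the episode above 0.02 m).
It also fails if it takes over 56 s, if anything falls off the work surface, if the arm or the gripper's body presses on something with over 40 N, if the wrist force passes 120 N, or if a joint passes its speed limit or range.

## Working session

There is one attempt and no reset: what is moved stays moved. The work goes in short steps, Python scripts to look and compute and a tool call to move; the robot and the scene stay as the last step left them, time stands still between calls to the robot, and variables do not carry over. Pictures are saved under pics/ and viewed, on a budget of 10 in all, crops included, one or two more only if the job needs it, and the job is handed in when it is done.

Besides the shell and the picture viewer there is one more tool, called after "Request:" by a JSON object that holds its "method" and its "body". arm_command: Moves the arm, as the interface text tells. Its arguments: {"type":"object","properties":{"steps":{"type":"array"},"grip_force":{"type":"number"}},"required":["steps"]}

```bash
mkdir -p pics; cat > h.py <<'E'
import numpy as np,cv2
from rig import *
def proj(c,p):
    E=np.array(c["extrinsics"]);q=E[:3,:3]@np.array(p,float)+E[:3,3]
    f=210/np.tan(np.radians(c["fov_y"])/2);return [c["cx"]+f*q[0]/q[2],c["cy"]+f*q[1]/q[2]]
def ray(c,u,v):
    E=np.array(c["extrinsics"]);f=210/np.tan(np.radians(c["fov_y"])/2)
    d=E[:3,:3].T@np.array([(u-c["cx"])/f,(v-c["cy"])/f,1]);return -E[:3,:3].T@E[:3,3],d
def atz(c,u,v,z):
    o,d=ray(c,u,v);return o+d*(z-o[2])/d[2]
E
python3 - <<'E'
from h import *
a=capture("scene");b=capture("top")
cv2.imwrite("pics/1.png",a["frame"]);cv2.imwrite("pics/2.png",b["frame"])
for n,c in (("scene",a),("top",b)):
    for t in ["cabinet","filter_case","flap","flap_edge","flap_hinge","bay","blower","flat_case","step_ring","lens_cap"]:
        try: print(n,t,[(np.round(r["point"]),round(r["score"],2),np.round(proj(c,r["point"]))) for r in search_frame(c,t)[:4]])
        except Exception as e: print(t,e)
print(sense()["ee_rot"],sense()["time_s"])
E
```

```text
scene cabinet [(array([727.,  36., 148.]), 0.9, array([368., 239.]))]
scene filter_case [(array([555., -57., 128.]), 0.93, array([248., 240.])), (array([ 628., -189.,   44.]), 0.57, array([241., 347.])), (array([435.,  75.,  96.]), 0.45, array([235., 177.]))]
scene flap [(array([534.,  41., 174.]), 0.68, array([268., 180.]))]
scene flap_edge [(array([536.,  44., 169.]), 0.84, array([270., 181.]))]
scene flap_hinge [(array([728.,  34., 150.]), 0.89, array([368., 239.])), (array([532.,  41., 174.]), 0.19, array([268., 179.]))]
scene bay [(array([729.,  42., 154.]), 0.84, array([371., 234.]))]
scene blower [(array([441., 180., 121.]), 0.74, array([267., 137.])), (array([574.,  98.,  96.]), 0.25, array([304., 199.]))]
scene flat_case [(array([572.,  97.,  97.]), 0.66, array([302., 198.]))]
scene step_ring [(array([443., 182., 120.]), 0.43, array([269., 138.]))]
scene lens_cap [(array([546., 218.,  91.]), 0.83, array([321., 157.]))]
top cabinet [(array([662., 113., 122.]), 0.55, array([253., 153.]))]
top filter_case [(array([ 621., -184.,   48.]), 0.86, array([417., 187.]))]
top flap [(array([529.,  48., 182.]), 0.84, array([292., 230.]))]
top flap_edge [(array([528.,  42., 185.]), 0.67, array([296., 230.]))]
top flap_hinge [(array([662., 104., 123.]), 0.93, array([258., 153.]))]
top bay [(array([667., 110., 118.]), 0.79, array([255., 151.]))]
top blower [(array([435., 190., 124.]), 0.96, array([203., 290.]))]
top flat_case [(array([565., 102., 101.]), 0.64, array([260., 212.]))]
top step_ring [(array([453.,  83.,  93.]), 0.68, array([270., 279.]))]
top lens_cap [(array([549., 218.,  96.]), 0.94, array([192., 221.]))]
[ 7.02743831e-08  1.79438143e-01  9.83769258e-01 -4.61625911e-06] 1.1
```

View pics/1.png

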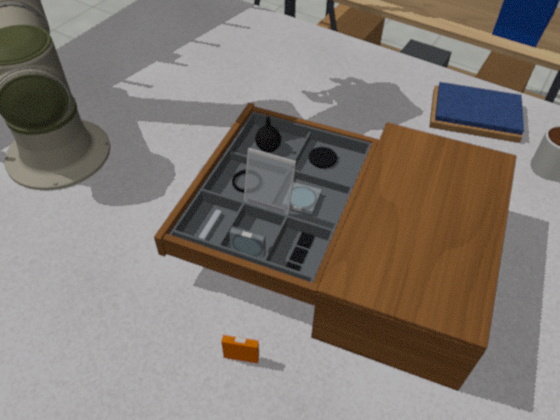

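View pics/2.png

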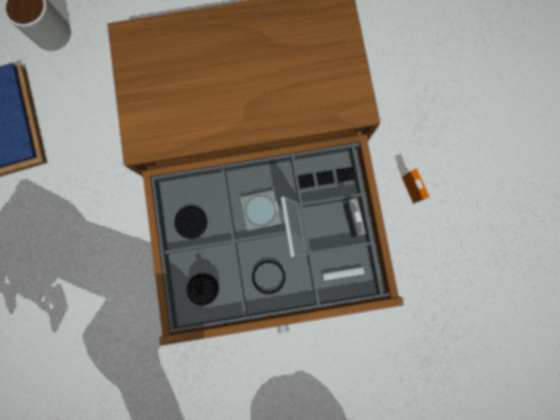

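The scene view shows the drawer. The standing case with its clear lid is at (248,240), and the flap, leaning back, is at (268,182). In the top view the case is at (357,216) and the flap at (292,227).

These could be taken for the case:
- The orange one on the table, at scene (240,348) and top (416,185).
- The flat case, at scene (302,198) and top (260,210).
- The white bar, at scene (210,223) and top (343,273).

I choose the one at (248,240)/(357,216), which stands in the flap's bay. Next I check it in a close crop.

```bash
python3 - <<'E'
from h import *
b=capture("top")
im=cv2.resize(b["frame"][120:345,145:410],None,fx=3,fy=2.66,interpolation=cv2.INTER_CUBIC)
im=cv2.resize(b["frame"][130:345,145:410],(795,598)) if 0 else cv2.resize(b["frame"][130:330,145:410],(795,600),interpolation=cv2.INTER_CUBIC)
cv2.imwrite("pics/3.png",im)
# rim corner estimate -> pose
px=[(152,178),(363,143),(388,295),(168,330)]
W=np.array([atz(b,*p,115)[:2] for p in px]);L=np.array([(129,179),(129,-169),(-129,-169),(-129,179)])
print(np.round(W))
M,_=cv2.estimateAffinePartial2D(L.astype(np.float32),W.astype(np.float32))
print(M,np.degrees(np.arctan2(M[1,0],M[0,0])),np.hypot(M[0,0],M[1,0]))
print(np.round(W-(L@M[:,:2].T+M[:,2])))
E
```

```text
[[ 620.  284.]
 [ 683.  -73.]
 [ 430. -109.]
 [ 371.  246.]]
[[ 1.02610062e+00 -1.81447522e-01  5.20010503e+02]
 [ 1.81447522e-01  1.02610062e+00  7.71321047e+01]] 10.028065828072245 1.0420200016656336
[[ 0. -0.]
 [ 0.  0.]
 [12. 11.]
 [15.  8.]]
```

View pics/3.png

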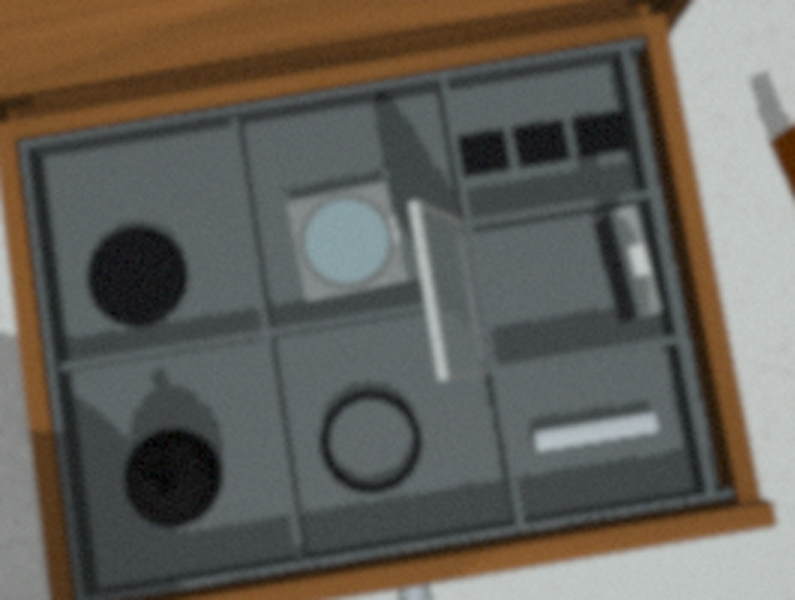

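The close crop confirms the choice: a grey/clear case on edge at (632,262), near the right (-y) wall of the middle-right bay. The flap's white edge runs from (415,205) to (442,380), and the bay corners are at about (467,226), (650,193), (678,343) and (490,373).

```bash
python3 - <<'E'
from h import *
from scipy.optimize import least_squares
b=capture("top");s=sense()
C=lambda u,v:(145+u/3,130+v/3)
px=[C(20,142),C(643,40),C(735,492),C(80,598)]
W=np.array([atz(b,*p,115)[:2] for p in px]);L=np.array([(129,179),(129,-169),(-129,-169),(-129,179)])
R=lambda t:np.array([[np.cos(t),-np.sin(t)],[np.sin(t),np.cos(t)]])
f=lambda p:((L@R(p[2]).T+p[:2])-W).ravel()
r=least_squares(f,[520,77,.17]);print(r.x,np.degrees(r.x[2]),np.round(f(r.x)))
o,t=r.x[:2],r.x[2]
tocab=lambda q:np.round((np.array(q)[:2]-o)@R(t),1)
for n,p,z in [("bayTL",C(467,226),115),("bayTR",C(650,193),115),("bayBR",C(678,343),115),("bayBL",C(490,373),115),
 ("caseTop far",C(622,207),143),("caseTop near",C(650,312),143),("caseclip",C(640,262),143),("flap e1",C(415,205),220),("flap e2",C(442,380),220)]:
    w=atz(b,*p,z);print(n,np.round(w),tocab(w))
a=capture("scene")
for n in["filter_case","flap_edge"]:
    for rr in search_frame(a,n)[:2]: print(n,rr["point"],tocab(rr["point"]))
cv2.imwrite("pics/4.png",cv2.resize(a["frame"][90:290,150:400],(750,600),interpolation=cv2.INTER_CUBIC))
m=trace(a,"flap")[0]["mask"];print(cv2.boundingRect(m.astype(np.uint8)))
E
```

```text
[5.27632210e+02 8.14745037e+01 1.74164279e-01] 9.97887815227852 [ 3. -5.  2.  4. -2.  5. -2. -4.]
bayTL [575.  32. 115.] [ 38.5 -56.5]
bayTR [595. -69. 115.] [  40. -160.]
bayBR [512. -83. 115.] [ -44.3 -159.4]
bayBL [494.  20. 115.] [-43.6 -55.1]
caseTop far [582. -49. 143.] [  31.3 -137.7]
caseTop near [527. -63. 143.] [ -26.  -141.8]
caseclip [553. -58. 143.] [   0.9 -141.6]
flap e1 [570.  61. 220.] [ 38.7 -27.3]
flap e2 [489.  48. 220.] [-43.5 -26.2]
filter_case [557.4, -60.4, 129.2] [   4.7 -144.9]
flap_edge [536.0, 42.5, 169.3] [  1.5 -39.8]
(244, 149, 51, 65)
```

View pics/4.png

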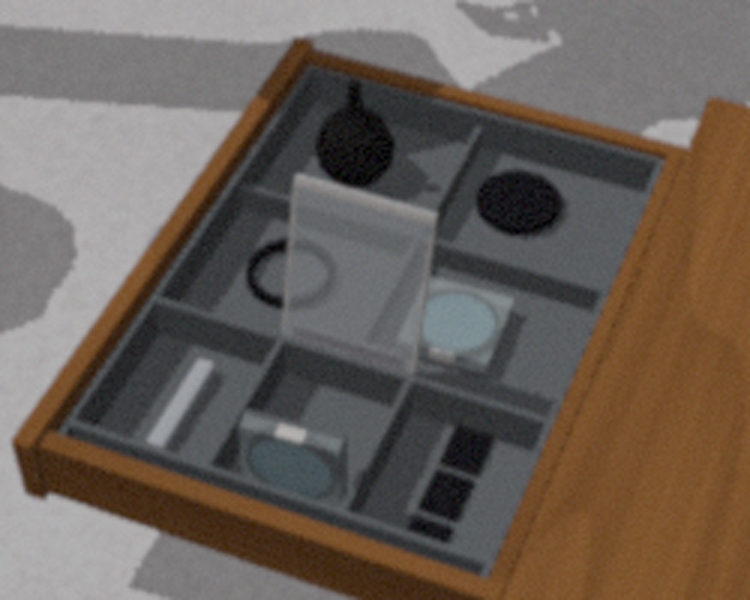

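Cabinet origin is about (528,81) with yaw 10°, and the bay centre is about cab (-2,-107). The flap angle is about 1.82. The case middle is at cab y≈-141, 16 mm from the wall, which matches the description. First I move above a spot on the -y side of the case, jaws along the cabinet's x, fingers shut.

Request:
{"method": "arm_command", "body": {"steps": [0.625,-0.97,0.4,-1,0,0.625,-0.97,0.2,-1,0,0.625,-0.97,0,-1,0,0.625,-0.97,0,-1,0,0.625,-0.97,0,-1,0]}}

```text
time_s: 2.02
eef_pos: [342.3, 247.1, 261.5]
ee_rot: [0.0, 0.389, 0.921, 0.0]
force: [1.6, 0.8, 0.4]
grip_width: 0.001
```

Request:
{"method": "arm_command", "body": {"steps": [0.625,-0.97,0,-1,0,0.625,-0.97,0,-1,0,0.625,-0.97,0,-1,0,0.625,-0.97,0,-1,0,0.625,-0.97,0,-1,0]}}

```text
time_s: 2.65
eef_pos: [498.6, 4.4, 261.5]
ee_rot: [0.0, 0.58, 0.815, 0.0]
force: [1.6, 0.0, -0.3]
grip_width: 0.0
```

Request:
{"method": "arm_command", "body": {"steps": [0.6,-0.95,0,-1,0,0.6,-1,0,-0.85,0,0,0,-0.8,0,0,0,0,-0.8,0,0,0,0,0,0,0]}}

```text
time_s: 3.28
eef_pos: [556.7, -90.9, 179.1]
ee_rot: [-0.003, 0.642, 0.766, -0.001]
force: [-0.2, 0.7, 0.8]
grip_width: -0.001
```

```bash
python3 - <<'E'
from h import *
a=capture("scene");b=capture("top")
A=cv2.resize(a["frame"][130:310,180:360],(400,400));B=cv2.resize(b["frame"][150:330,240:420],(400,400))
cv2.imwrite("pics/5.png",np.hstack([A,B]))
s=sense();print(s["eef_pos"],s["force"])
E
```

```text
[558.40432868 -91.43521306 182.7922635 ] [ 0.47443701 -0.11598446  0.14762856]
```

View pics/5.png

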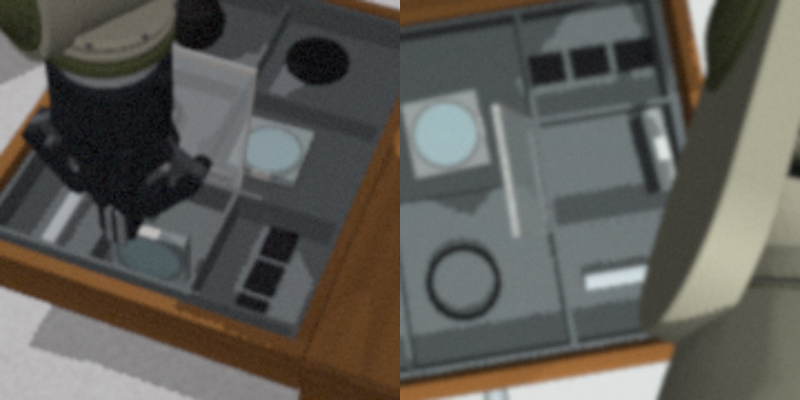

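The case still stands and the flap is still open. I check where the tip should appear against where it does, about (234,236) in the scene image.

```bash
python3 - <<'E'
from h import *
a=capture("scene");s=sense();print(proj(a,s["eef_pos"]),s["eef_pos"])
c=trace(a,"filter_case")
for k in c[:2]: print(k["score"],cv2.boundingRect(k["mask"].astype(np.uint8)))
def cab(x,y,z):
    t=.1742;return [527.6+x*np.cos(t)-y*np.sin(t),81.5+x*np.sin(t)+y*np.cos(t),z]
for x in(-28,0,30): print(proj(a,cab(x,-141,143)))
E
```

```text
[np.float64(235.66424761734572), np.float64(233.67492003664307)] [558.64385233 -91.48244842 183.3079838 ]
0.85 (221, 335, 39, 28)
0.72 (230, 230, 36, 28)
[np.float64(230.0108055497973), np.float64(228.344986678581)]
[np.float64(245.55063313786098), np.float64(233.43044290408824)]
[np.float64(262.4585258261287), np.float64(238.96360262831868)]
```

Request:
{"method": "arm_command", "body": {"steps": [0,0,-0.5,0,0,0,0,-0.52,0,0,0,0,0,0,0,-0.035,0.2,0,0,0,-0.035,0.2,0,0,0]}}

```text
time_s: 4.1
eef_pos: [554.8, -70.6, 131.7]
ee_rot: [0.001, 0.642, 0.767, 0.0]
force: [-0.2, 0.4, 0.3]
grip_width: 0.001
```

Request:
{"method": "arm_command", "body": {"steps": [-0.03,0.16,0,0,0,-0.03,0.16,0,0,0,-0.03,0.16,0,0,0,-0.03,0.16,0,0,0,0,0,0,0,0]}}

```text
time_s: 4.72
eef_pos: [548.3, -38.8, 130.3]
ee_rot: [-0.0, 0.642, 0.767, -0.0]
force: [-0.9, -0.0, -0.4]
grip_width: -0.001
```

```bash
python3 - <<'E'
from h import *
a=capture("scene");b=capture("top")
A=cv2.resize(a["frame"][130:310,180:360],(400,400));B=cv2.resize(b["frame"][150:330,240:420],(400,400))
cv2.imwrite("pics/6.png",np.hstack([A,B]))
s=sense();print(s["eef_pos"],s["force"],s["time_s"])
E
```

```text
[548.39335843 -39.39043908 130.31845701] [ 0.35755904  0.01095506 -0.61090287] 4.825
```

View pics/6.png

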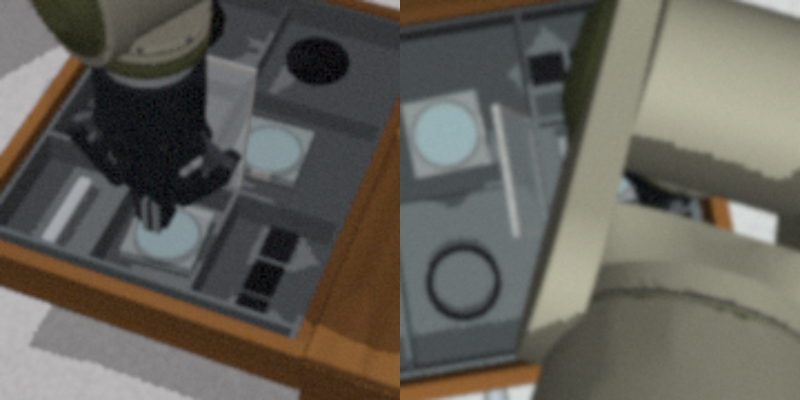

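The case now lies flat, lid up, with its disc at (165,240) left and the flap still open. I raise, cross over the flap and look again.

Request:
{"method": "arm_command", "body": {"steps": [0,0,0.9,0,0,0,0,0.9,0,0,0,0,0.85,0,0,0,0,0,0,0,-0.15,0.85,0,0,0]}}

```text
time_s: 5.45
eef_pos: [540.9, 1.8, 261.8]
ee_rot: [-0.0, 0.644, 0.765, -0.0]
force: [-0.1, 0.6, -0.4]
grip_width: -0.0
```

Request:
{"method": "arm_command", "body": {"steps": [-0.15,0.85,0,0,0,-0.15,0.85,0,0,0,0,0,0,0,0,0,0,-0.65,0,0,0,0,-0.65,0,0]}}

```text
time_s: 6.08
eef_pos: [525.8, 87.2, 196.2]
ee_rot: [-0.0, 0.643, 0.766, -0.0]
force: [1.8, 0.1, -0.9]
grip_width: -0.0
```

```bash
python3 - <<'E'
from h import *
a=capture("scene");b=capture("top")
A=cv2.resize(a["frame"][130:310,180:360],(400,400));B=cv2.resize(b["frame"][150:330,240:420],(400,400))
cv2.imwrite("pics/7.png",np.hstack([A,B]))
s=sense();print(s["eef_pos"],s["force"],s["time_s"])
o=np.array([527.6,81.5]);t=.1742;R=np.array([[np.cos(t),-np.sin(t)],[np.sin(t),np.cos(t)]])
for c in(a,b):
  for k in search_frame(c,"filter_case")[:3]: print(np.round(k["point"]),k["score"],np.round((np.array(k["point"][:2])-o)@R))
E
```

```text
[524.34433608  87.2631702  194.17620452] [ 0.4073951  -0.65050589  0.50474619] 6.175
[550. -24. 102.] 0.75 [   4. -108.]
[ 633. -192.   44.] 0.69 [  56. -288.]
[ 624. -183.   49.] 0.88 [  49. -277.]
[541. -39.  96.] 0.69 [  -8. -121.]
```

View pics/7.png

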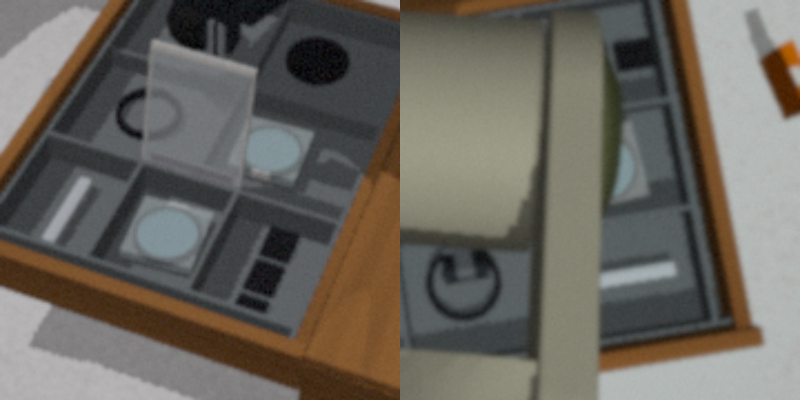

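The case lies flat inside the bay, about (+6,0) mm from its centre by the scene network. The top view is half hidden by the arm. The flap stands upright and undisturbed at crop left (200,110). I now sweep the flap over along an arc.

Request:
{"method": "arm_command", "body": {"steps": [0.06,-0.32,0,0,0,0.06,-0.32,0,0,0,0.06,-0.32,0,0,0,0.07,-0.4,-0.05,0,0,0.065,-0.37,-0.15,0,0]}}

```text
time_s: 6.9
eef_pos: [542.0, 0.0, 187.7]
ee_rot: [0.0, 0.642, 0.766, 0.0]
force: [-0.1, 0.5, 0.1]
grip_width: -0.002
```

Request:
{"method": "arm_command", "body": {"steps": [0.055,-0.32,-0.25,0,0,0.045,-0.24,-0.32,0,0,0.03,-0.15,-0.38,0,0,0.01,-0.05,-0.24,0,0,0,0,0,0,0]}}

```text
time_s: 7.52
eef_pos: [548.1, -36.2, 127.2]
ee_rot: [-0.001, 0.642, 0.766, -0.0]
force: [0.4, -0.1, -0.5]
grip_width: 0.004
```

```bash
python3 - <<'E'
from h import *
a=capture("scene");s=sense();print(s["eef_pos"],s["force"],s["time_s"])
cv2.imwrite("pics/8.png",cv2.resize(a["frame"][130:310,180:380],(660,594),interpolation=cv2.INTER_CUBIC))
E
```

```text
[548.52351763 -36.11833304 128.08176715] [0.30424749 0.55641738 0.67724826] 7.575
```

View pics/8.png

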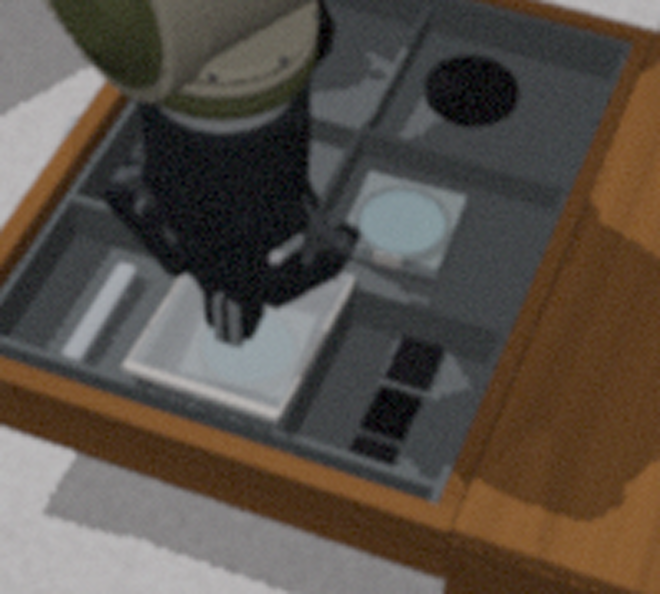

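The flap is almost shut over the case, with its white free edge from (130,362) to (275,412). I press down in small steps, watching the force.

Request:
{"method": "arm_command", "body": {"steps": [0.03,-0.15,-0.04,0,0,0,0,-0.06,0,0,0,0,-0.04,0,0,0,0,0,0,0]}}

```text
time_s: 8.07
eef_pos: [550.0, -43.7, 121.2]
ee_rot: [-0.0, 0.642, 0.767, -0.0]
force: [-0.6, 0.8, 0.8]
grip_width: -0.0
```

```bash
python3 - <<'E'
from h import *
for i in range(3): capture("top");s=sense();print(s["eef_pos"],s["force"])
E
```

```text
[550.07530041 -43.66211779 121.28570471] [0.50563401 0.29922733 0.69921805]
[550.10255121 -43.70829872 121.36940278] [0.14991086 0.19093351 0.49918416]
[550.11920191 -43.70276304 121.3653642 ] [-0.47310632  0.36698977  0.49073733]
```

Request:
{"method": "arm_command", "body": {"steps": [0,0,-0.04,0,0,0,0,0,0,0]}}

```text
time_s: 8.48
eef_pos: [550.1, -43.8, 119.2]
ee_rot: [-0.0, 0.642, 0.766, -0.0]
force: [-0.5, 0.0, 0.1]
grip_width: 0.003
```

Request:
{"method": "arm_command", "body": {"steps": [0,0,-0.04,0,0,0,0,0,0,0]}}

```text
time_s: 8.72
eef_pos: [550.3, -43.8, 118.8]
ee_rot: [0.001, 0.642, 0.767, 0.0]
force: [-5.0, 1.1, 11.8]
grip_width: -0.0
```

Request:
{"method": "arm_command", "body": {"steps": [0,0,-0.03,0,0,0,0,0,0,0]}}

```text
time_s: 8.98
eef_pos: [550.4, -43.8, 118.5]
ee_rot: [0.001, 0.642, 0.767, 0.0]
force: [-8.7, 2.0, 22.6]
grip_width: -0.007
```

Firm contact at z≈119, which is the rim height plus the 4 mm plate, so the flap is down. I retreat and check.

Request:
{"method": "arm_command", "body": {"steps": [0,0,0.3,0,0,0,0,0.9,0,0,0,0,0.9,0,0,-0.3,0.9,0.5,0,0,-0.3,1,0,0,0]}}

```text
time_s: 9.6
eef_pos: [520.4, 51.9, 248.0]
ee_rot: [0.002, 0.643, 0.766, 0.001]
force: [-0.4, 0.7, -1.3]
grip_width: 0.002
```

Request:
{"method": "arm_command", "body": {"steps": [-0.5,1,0,0,0,-0.5,1,0,0,0,-0.5,1,0,0,0,-0.5,1,0,0,0,0,0,0,0,0]}}

```text
time_s: 10.22
eef_pos: [418.5, 253.7, 246.1]
ee_rot: [-0.0, 0.64, 0.768, 0.0]
force: [-0.0, -0.3, -0.5]
grip_width: 0.001
```

```bash
python3 - <<'E'
from h import *
a=capture("scene");b=capture("top");s=sense();print(s["eef_pos"],s["force"],s["time_s"])
A=cv2.resize(a["frame"][110:310,170:370],(400,400));B=cv2.resize(b["frame"][140:340,150:410],(400,308));B=cv2.copyMakeBorder(B,0,92,0,0,0)
cv2.imwrite("pics/9.png",np.hstack([A,B]))
t=.1742;cab=lambda x,y,z:[527.6+x*np.cos(t)-y*np.sin(t),81.5+x*np.sin(t)+y*np.cos(t),z]
for z in(119,125):
  print(z,[[np.round((np.array(proj(a,cab(x,-162,z)))-[170,110])*2) for x in(-44,40)]])
for n in["blower","flat_case","step_ring","lens_cap","flap_edge"]:
  print(n,[(np.round(k["point"]),round(k["score"],2)) for c in(a,b) for k in search_frame(c,n)[:1]])
E
```

```text
[420.09116119 251.26617378 245.91106938] [ 1.24486935 -0.17436458  1.01723988] 10.325
119 [[array([ 93., 267.]), array([186., 299.])]]
125 [[array([ 93., 263.]), array([186., 294.])]]
blower [(array([442., 181., 120.]), 0.79), (array([435., 193., 128.]), 0.76)]
flat_case [(array([567.,  91.,  98.]), 0.71), (array([564.,  99.,  97.]), 0.73)]
step_ring [(array([455.,  85.,  95.]), 0.82), (array([448.,  86.,  95.]), 0.73)]
lens_cap [(array([550., -29., 115.]), 0.69), (array([547., 220., 100.]), 0.83)]
flap_edge [(array([545., -28., 113.]), 0.58), (array([542., -24., 117.]), 0.65)]
```

View pics/9.png

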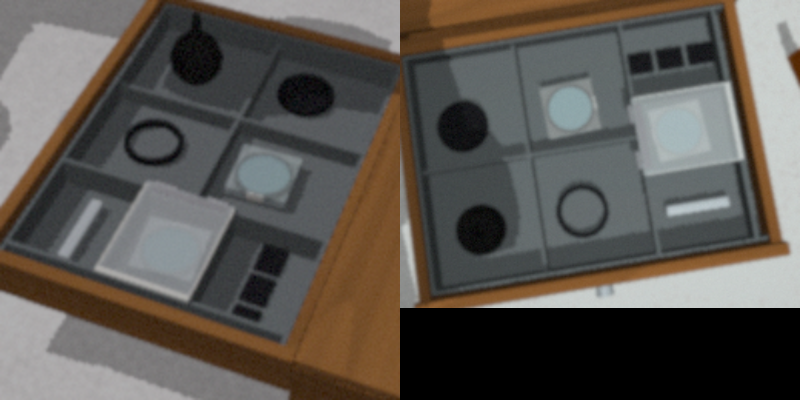

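The free edge shows at (98,265)–(190,298) in the left image, where a shut flap should appear. The case lies flat beneath it and the other things are in place. I hand in.

```bash
python3 -c "
from rig import *
s=sense();print(s['dq'],s['force']);print(finish_job())"
```

```text
[ 3.53608225e-03 -2.27850339e-03 -1.18743246e-03  1.63992685e-03
  5.66363647e-05 -4.35388576e-04] [-0.28612615 -0.40369051  0.38081282]
the job is handed in; nothing more can be done
None
```

The case lies flat with its lid up in the flap's compartment, and the flap is shut over it. I pushed the case over towards the hinge with the shut fingertips, then swept the flap over and pressed it down. Handed in at about 10 s with the arm clear; no verdict is reported.

**Flap:** The press met firm resistance at z ≈ 119 mm, the rim height plus the plate, at about 23 N. In the last scene picture the free edge is within about 5 crop pixels of where a shut flap should appear.

**Case:** The scene network put it about 6 mm from the bay centre. The top view gave about 15 mm, but the arm half hid the case there. The last picture shows it flat and roughly centred under the flap.

**Other things:** In the last check the blower, flat case and step ring were within about 10 mm of their starting readings, roughly the networks' scatter. The lens cap disagreed: the scene network placed it on the flap, a false hit. The top view found it unmoved, and the picture shows it in its own bay.

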